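Lock the spice rack and hold the salt shaker over its well

TASK

First swing the raised keeper bar of the spice rack down across the front of the jars until it clicks home in its catch. Then carry the salt shaker over the dish brush and the jars, and finish while still holding it motionless, upright and centred over the rack's empty well, its foot about 1 cm above the wooden block, so that I can check it before it goes in. Do not let it touch the rack, and leave everything else where it is.

Things in the scene. Friction and masses are not known exactly. Their poses are not given: they have to be found in the camera images.
- spice_rack: Fixed wooden spice rack; origin: centre of its underside; x away from the robot at yaw 0, y along the row of wells. Block 80 x 250 x 32 mm; three wells 54 mm wide, 22 deep at y = -75, 0, +75 mm: two hold jars, one is empty. Back rail at x = +35 mm, top 66 mm high. Hinge post (y = -117) and catch post (y = +115) at x = -40 to -18 mm, 72 mm high. The shut keeper bar lies along x = -50 mm.
- keeper_bar (a joint): Angle of the keeper bar, rad: 0 = shut (level), up to 1.3 = free end raised; it swings in the rack's y-z plane. Stiff hinge (0.12 N m): it stays where left. At about 0.06 rad it meets a sprung ball in the catch, 232 mm from the hinge; pressing it past (about 3 N down, near there) lets it snap home and stay at 0 (home: below 0.025). Push from above with closed fingers; 15 N is ample.
- keeper_bar_hinge (a point): Turning axis on the centre line of the keeper bar: x = -50, y = -117, z = 52 mm in the rack's frame. From here the bar, round steel 10 mm thick, runs to the rack's +y (rising with the joint angle) and ends in a black ball knob 20 mm wide, 268 mm from the hinge. A good place to push is 200 mm from the hinge.
- empty_well (a point): Centre of the mouth of the empty well, level with the top of the wooden block (32 mm above the work surface). A cork disc lies at the bottom of this well.
- salt_shaker: Salt shaker with a grey domed, pierced top and a round straight body, 44 mm wide up to 66 mm high, top 34 mm wide, 90 mm high in all, 0.1 kg; shorter than the spice jars. It stands upright and free; origin: centre of its underside. Grip its round body about 55 mm above its foot.
- spice_a: Glass spice jar with dark lid, 45 mm wide, 105 mm high, standing in a well of the rack, its foot 10 mm above the work surface. Origin: centre of its underside. Leave it there.
- spice_b: Glass spice jar with dark lid, 44 mm wide, 105 mm high, standing in another well of the rack, foot 10 mm above the work surface. Origin: centre of its underside. Leave it there.
- dish_brush: Long-handled dish brush lying on the surface between shaker and rack, 36 x 269 x 62 mm high, its length along its own y (roughly the robot's x). Origin: centre of its underside. Not to be moved.
- measure_cup: Measuring cup with a flat handle, 60 x 115 x 38 mm, on the surface in front of the rack. Origin: centre of its underside. Not to be moved.
- spice_e: Glass spice jar with a light lid, 45 mm wide, 100 mm high, standing in front of the left end of the rack. Origin: centre of its underside. Not to be moved.
- loose_teaspoon: Teaspoon, 130 x 27 x 11 mm, lying in front of the rack. Origin: centre of its underside. Not to be moved.
There are look-alikes about, which are no part of the job. Leave any red look-alike of the salt_shaker alone. Leave any blue look-alike of the spice_b alone.

How it is judged:
By the outcome, as a careful person would: the job done as asked, in the order asked, and still so for the second after the job is handed in, while the arm keeps its last pose, push and grip.
It also fails if it takes over 58 s, if anything falls off the work surface, if the arm or the gripper's body presses on something with over 40 N, if the wrist force passes 120 N, or if a joint passes its speed limit or range.

ROBOT

A 6-joint arm with a two-finger parallel gripper is mounted at the origin on a cart in front of the work surface, level with it; the furniture and walls round the work are solid. World frame = base frame: x ahead of the robot, y to its left, z up, the work surface at z = 0. Lengths are in m, angles in rad, forces in N, time in s.
With the tool pointing down it reaches from about 0.275 to 0.825 m from the base axis. Payload 4.9 kg.
Tool frame: the origin (TCP) lies midway between the tips of the shut fingers; the grasp point (between the pads) lies 19 mm behind it (bot.grip_depth is the distance from the TCP to the grasp point, in m); y points along the fingers, x is the direction in which the jaws open and shut, and the axes are right-handed (so a half turn about y gives the same grasp; the last joint's range is limited). The gripper opens to 85 mm and grips with 20 to 120 N. Pads are 22 mm wide; open, the fingers measure 114 mm over their backs; the gripper's body (76 mm by 85 mm) begins 54 mm behind the grasp point. The pads swing forward as they close: fully open they stand 13 mm farther back than shut.
Start: joints at [1.143, 0.326, -0.193, 1.052, 0, 1.437], TCP at [0.159, 0.526, 0.231] pointing down, gripper open.
Joint ranges: [-2.65, 2.65], [-0.97, 1.79], [-1.3, 1.35], [-1.93, 2.1], [-1.47, 1.37], [-3.14, 3.14]. Speed limits (rad/s): [2.57, 2.57, 3.14, 3.14, 3.14, 3.14].

INTERFACE

Orientations are given as a unit quaternion [w, x, y, z].
In Python, from cell import bot gives the robot as it stands. Calls block until the motion is done:
- bot.move_pose(position, orientation): joint-space move of the TCP to a pose.
- bot.move_linear(position, speed=0.15, rotation=None, until_force=None): straight line of the TCP; rotation=None keeps the orientation; speed is the mean speed in m/s. With until_force (N) it stops when the force on the tool has changed by that much, and returns True; else False.
- bot.goto_joints(angles): joint-space move.
- bot.set_gripper(opening, grasp_force=None): opening from 0.0 (shut) to 1.0 (fully open); grasp_force is the grip in N (None keeps the last); returns when the fingers have stopped.
- bot.wait(seconds).
- bot.solve_ik(position, orientation): joint angles nearest the present ones, or None.
- bot.camera(name): name is "scene" or "top" or "wrist"; returns the picture (384x512x3 uint8, red, green, blue); there is no depth.
- bot.calibration(name): a dict with "mtx" (3x3 intrinsics, pixels), "extrinsics" (4x4, takes a point from world to camera coordinates); the wrist camera has in their place "hand_eye" (4x4, takes a point from camera to tool coordinates, whose origin is the TCP and whose axes are the tool frame's). Camera axes: x right, y down, z forward; pixel columns grow to the right and rows downward; lengths in m; the calibration is good to about 2 mm. A picture is of the moment at which its call begins: read the wrist's pose just before it. calibration takes no time and is no camera call.
A pose or a line that the arm cannot do raises bot.PlanningError and nothing moves.
- bot.close_job(): hands the job in, once; it reports no verdict.
Trained networks look in the newest picture that a camera, given by its name, has taken for a name from the list of things; names that differ only in an ending like _2 or _b are one class to them, and where a whole thing is asked for, a point or a joint stands for the part that bears it (a point fixed in the world has none). Each returns a list of dicts, best first, with "confidence" (0 to 1); they miss things now and then, are a little off and sometimes report something else, mostly with a low value. They report only what shows in the picture. A call takes as long as a camera call. They do not tell look-alikes from the thing itself.
- bot.search_frame(camera, thing): "bbox" ([left, top, width, height] in pixels, round what is visible of it).
Readings, each from a call of its own:
- bot.read_clock(): time.
- bot.read_joint_positions(): joint angles.
- bot.read_joint_vel(): joint speeds.
- bot.read_joint_efforts(): joint torques, N m.
- bot.read_position(): TCP position.
- bot.read_tool_rot(): TCP orientation.
- bot.read_ft_force(): force on the tool from outside, world axes, zero at the start.
- bot.read_moment(): the same for the moment, N m.
- bot.read_gripper_width(): opening from 0.0 (shut) to 1.0 (fully open).
Only numpy, scipy, OpenCV 4.12 (cv2) and the standard library are available. Lean on these libraries where they do the work, as an engineer would, in place of code of your own. Each camera call takes 0.05 s, during which the arm holds its last target.

## Working session

There is one attempt and no reset: what is moved stays moved. The work goes in short steps, each a Python script; the robot and the scene stay as the last script left them, time stands still between calls to the robot, and variables do not carry over. Pictures are saved under pics/ and viewed, and the job is handed in when it is done.

```bash
mkdir -p pics; ls; cat > h.py <<'E'
import numpy as np, cv2
from cell import bot
def save(n,im,s=1.5):
    cv2.imwrite('pics/'+n,cv2.cvtColor(cv2.resize(im,None,fx=s,fy=s),cv2.COLOR_RGB2BGR))
def proj(cam,P):
    c=bot.calibration(cam);E=np.array(c['extrinsics']);K=np.array(c['mtx'])
    P=np.atleast_2d(P);q=(E[:3,:3]@P.T+E[:3,3:]);u=K@q;return (u[:2]/u[2]).T
def ray(cam,uv,z):
    c=bot.calibration(cam);E=np.array(c['extrinsics']);K=np.array(c['mtx'])
    R=E[:3,:3];o=-R.T@E[:3,3];d=R.T@np.linalg.inv(K)@np.array([uv[0],uv[1],1.])
    return o+d*(z-o[2])/d[2]
E
python3 - <<'E'
from h import *
for c in ['scene','top']:
    save(c+'1.png',bot.camera(c))
    for t in ['spice_rack','keeper_bar','salt_shaker','spice_a','dish_brush','measure_cup','loose_teaspoon']:
        print(c,t,[([round(v) for v in d['bbox']],round(d['confidence'],2)) for d in bot.search_frame(c,t)])
    E=np.array(bot.calibration(c)['extrinsics']);print(-E[:3,:3].T@E[:3,3])
print(bot.read_clock(),bot.read_tool_rot())
E
```

```text
pics
scene spice_rack [([150, 190, 107, 100], 0.71), ([192, 289, 35, 44], 0.25)]
scene keeper_bar [([183, 199, 72, 11], 0.88)]
scene salt_shaker [([302, 147, 14, 33], 0.98), ([316, 130, 19, 29], 0.82), ([243, 172, 90, 59], 0.71), ([337, 148, 18, 31], 0.61)]
scene spice_a [([193, 206, 22, 36], 0.94), ([212, 183, 24, 34], 0.78), ([173, 171, 21, 35], 0.6), ([192, 290, 33, 45], 0.57)]
scene dish_brush [([241, 174, 90, 54], 0.67)]
scene measure_cup [([269, 226, 33, 48], 0.88)]
scene loose_teaspoon [([229, 292, 62, 14], 0.83)]
[0.18373244 0.1708308  0.72264831]
top spice_rack [([142, 161, 107, 52], 0.75)]
top keeper_bar [([150, 197, 98, 8], 0.63)]
top salt_shaker [([162, 178, 15, 21], 0.74), ([316, 205, 12, 15], 0.73), ([349, 195, 24, 20], 0.71), ([341, 233, 18, 17], 0.68)]
top spice_a [([125, 230, 28, 23], 0.97), ([215, 166, 22, 26], 0.9), ([182, 174, 24, 19], 0.58), ([207, 123, 18, 30], 0.58)]
top dish_brush [([268, 162, 17, 103], 0.79)]
top measure_cup [([211, 231, 32, 41], 0.93)]
top loose_teaspoon [([167, 239, 34, 39], 0.67)]
[ 0.44424967 -0.24520851  1.26754121]
0.8 [-0.56779779  0.56781531  0.42142941 -0.42141272]
```

View pics/scene1.png

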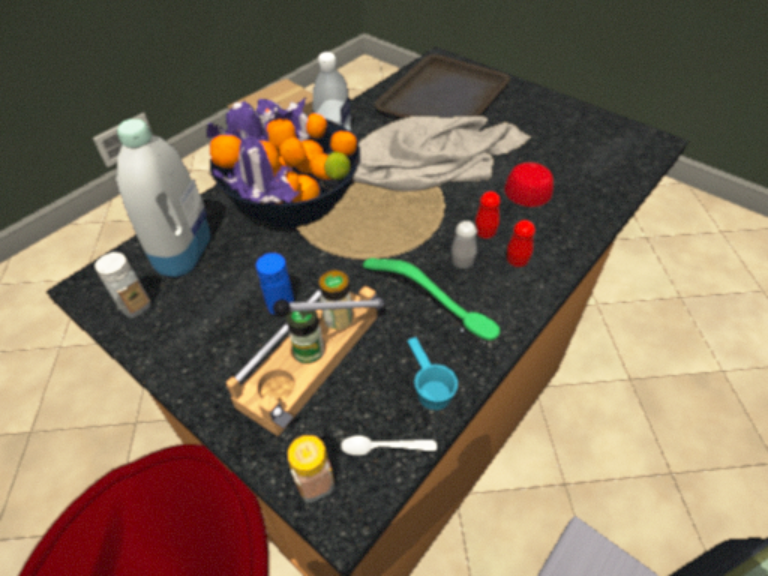

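View pics/top1.png

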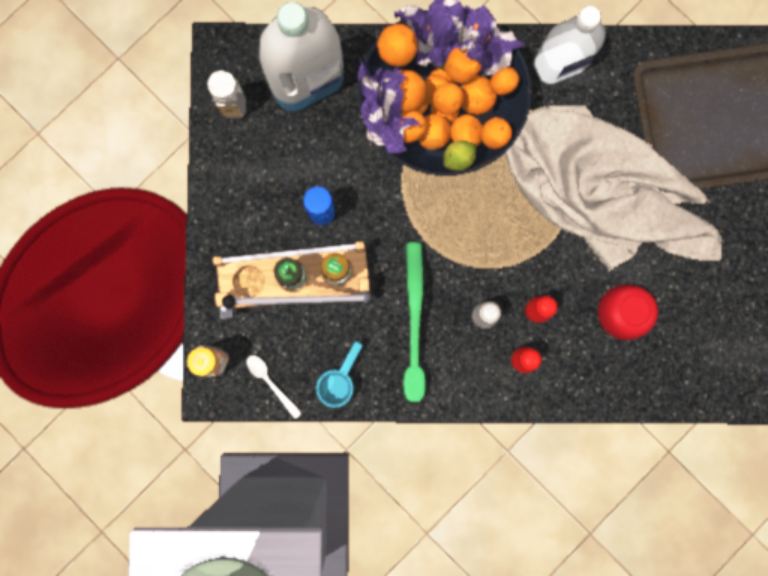

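```bash
python3 - <<'E'
from h import *
print('tcp',proj('top',[.159,.526,.231]),proj('scene',[.159,.526,.231]),'base',proj('top',[0,0,0]))
t=bot.camera('top');save('topc.png',t[150:225,130:260],6)
s=bot.camera('scene');save('scenec.png',s[165:300,140:270],5)
save('topc2.png',t[150:280,230:380],5)
print(bot.calibration('top')['mtx'])
for uv,z in [((325,209),.09)]: print(ray('top',uv,z))
E
```

```text
tcp [[-129.55201586  375.02195174]] [[-134.23704958 1228.19826403]] base [[148.45541827 415.32691312]]
[[492.10774645   0.         248.23051151]
 [  0.         492.10774645 194.03663586]
 [  0.           0.           1.        ]]
[ 0.51042755 -0.43035511  0.09      ]
```

View pics/topc.png

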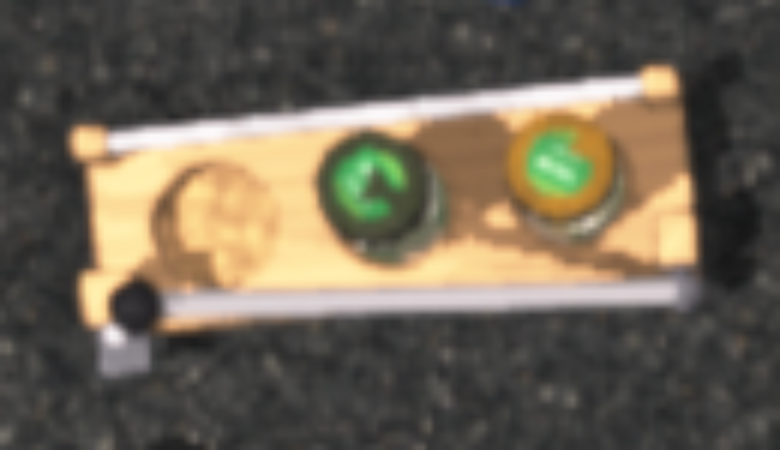

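View pics/scenec.png

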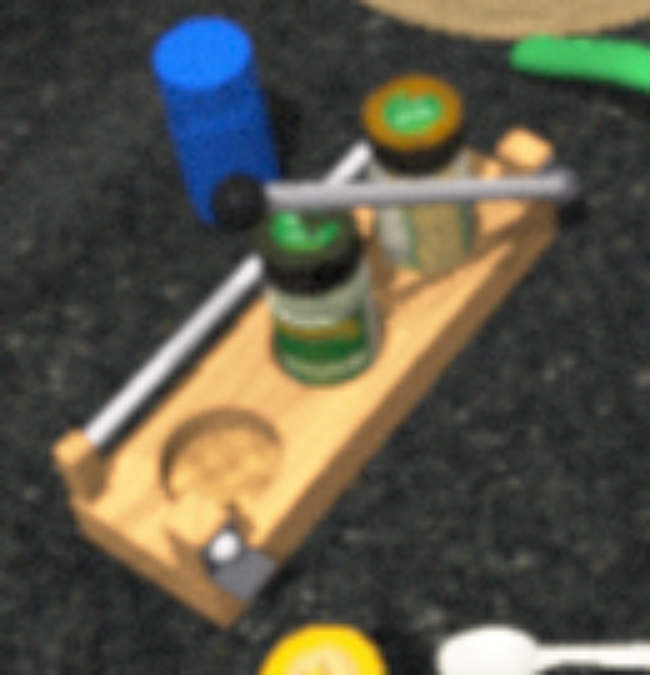

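View pics/topc2.png

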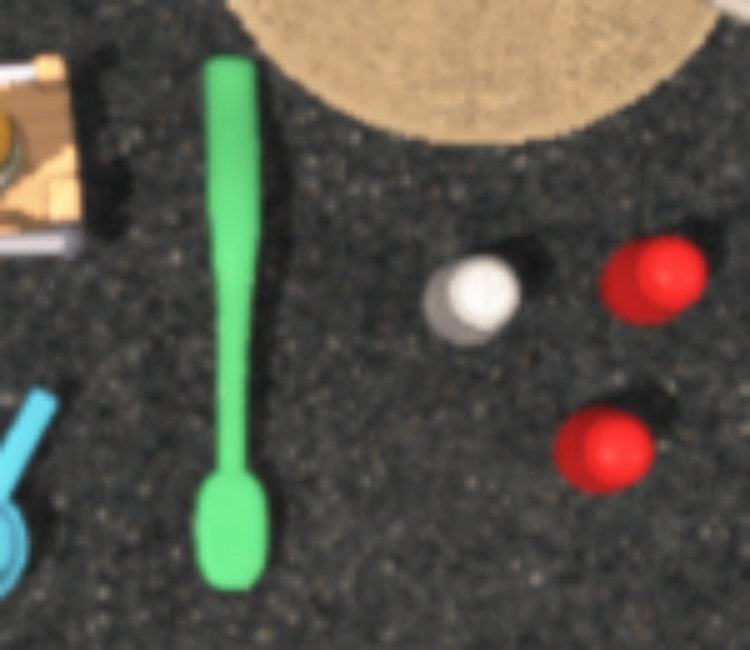

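```bash
cat > fit.py <<'E'
from h import *
from scipy.optimize import least_squares
T=lambda p:((np.array(p)+.5)/6-.5+[130,150]); S=lambda p:((np.array(p)+.5)/5-.5+[140,165])
th0=lambda th,r:[-.05,-.117+r*np.cos(th),.052+r*np.sin(th)]
obs=[('top',T((686,291)),[-.05,-.117,.052],.7),('top',T((677,240)),[-.029,-.117,.072],1),
('top',T((214,225)),[0,.075,.032],1),('top',T((372,186)),[0,0,.115],.5),('top',T((561,163)),[0,-.075,.115],.5),
('top',T((88,143)),[.035,.117,.066],.5),('top',T((661,80)),[.035,-.117,.066],.5),
('top',T((135,304)),'k',1),('scene',S((563,184)),[-.05,-.117,.052],.7),('scene',S((524,150)),[-.029,-.117,.072],.7),
('scene',S((221,460)),[0,.075,.032],1),('scene',S((240,202)),'k',1)]
def model(p):
    x,y,a,th=p;R=np.array([[np.cos(a),-np.sin(a),0],[np.sin(a),np.cos(a),0],[0,0,1]])
    return [proj(c,R@np.array(th0(th,.268) if P=='k' else P)+[x,y,0])[0] for c,_,P,_ in obs]
if __name__=='__main__':
    f=lambda p:np.concatenate([(m-o[1])*o[3] for m,o in zip(model(p),obs)])
    r=least_squares(f,[.58,-.83+.7,0.08,.7],loss='soft_l1');print(r.x,r.cost)
    for m,o in zip(model(r.x),obs): print(o[0],o[2],np.round(m-o[1],2))
    x,y,a,th=r.x;R=np.array([[np.cos(a),-np.sin(a),0],[np.sin(a),np.cos(a),0],[0,0,1]])
    for P in ([0,.075,.032],th0(th,.268),th0(th,.2),th0(0,.2),th0(0,.232)): print(P,R@np.array(P)+[x,y,0])
    # shaker from top: dome and body; scene
    T5=lambda p:((np.array(p)+.5)/5-.5+[230,150])
    print('shaker top',ray('top',T5((485,293)),.085),'foot', ray('top',T5((462,305)),.0))
    print('scene shk top',ray('scene',np.array((466,229))/1.5,.083),'foot',ray('scene',np.array((464,260))/1.5,.005))
    print('brush',ray('top',T5((232,62)),.03),ray('top',T5((232,585)),.03))
E
python3 fit.py
```

```text
[ 0.57580761 -0.11172797  0.10686272  0.78805639] 1.3725128411266643
top [-0.05, -0.117, 0.052] [-0.92  0.15]
top [-0.029, -0.117, 0.072] [-0.38 -0.52]
top [0, 0.075, 0.032] [ 0.07 -0.07]
top [0, 0, 0.115] [-0.41 -0.36]
top [0, -0.075, 0.115] [-0.23  0.21]
top [0.035, 0.117, 0.066] [ 0.49 -0.12]
top [0.035, -0.117, 0.066] [-0.34  0.66]
top k [0.05 0.25]
scene [-0.05, -0.117, 0.052] [0.23 0.86]
scene [-0.029, -0.117, 0.072] [ 0.42 -1.54]
scene [0, 0.075, 0.032] [ 0.08 -0.44]
scene k [0.08 0.03]
[0, 0.075, 0.032] [ 0.56780816 -0.0371558   0.032     ]
[-0.05, np.float64(0.07200020225127406), np.float64(0.2420076933941821)] [ 0.51841333 -0.04547146  0.24200769]
[-0.05, np.float64(0.02404492705318957), np.float64(0.19379678611506126)] [ 0.52352822 -0.09315318  0.19379679]
[-0.05, np.float64(0.083), np.float64(0.052)] [ 0.5172401  -0.03453441  0.052     ]
[-0.05, np.float64(0.115), np.float64(0.052)] [ 0.513827   -0.00271695  0.052     ]
shaker top [ 0.51264919 -0.43501155  0.085     ] foot [ 0.51132886 -0.43672833  0.        ]
scene shk top [ 0.51160594 -0.43082051  0.083     ] foot [ 0.50903306 -0.4352022   0.005     ]
brush [ 0.63281392 -0.31657327  0.03      ] [ 0.36964161 -0.31619099  0.03      ]
```

```bash
cat >> h.py <<'E'
from scipy.spatial.transform import Rotation as Ro
def down(phi):
    x=np.array([np.cos(phi),np.sin(phi),0]);y=np.array([0,0,-1.]);z=np.cross(x,y)
    q=Ro.from_matrix(np.c_[x,y,z]).as_quat();return [q[3],q[0],q[1],q[2]]
X0,Y0,A=.5758,-.1117,.1069
RA=np.array([[np.cos(A),-np.sin(A),0],[np.sin(A),np.cos(A),0],[0,0,1]])
def rk(P): return RA@np.array(P,float)+[X0,Y0,0]
E
python3 - <<'E'
from h import *
q=bot.read_tool_rot();print(Ro.from_quat([q[1],q[2],q[3],q[0]]).as_matrix().round(2))
for P in ([.5235,-.093,.33],[.517,-.035,.055]):
  for k in range(4): print(k,np.round(bot.solve_ik(P,down(A+k*np.pi/2)),2))
for k in np.arange(0,2,.25): 
  for P in ([.511,-.435,.04],[.511,-.435,.25],[.568,-.037,.2]): 
    r=bot.solve_ik(P,down(k*np.pi)); print(k,None if r is None else np.round(r,2))
print(bot.read_clock())
E
```

```text
[[ 0.29  0.   -0.96]
 [ 0.96  0.    0.29]
 [ 0.   -1.   -0.  ]]
0 [-0.31  0.25 -0.05  1.27  0.    1.15]
1 [-0.31  0.25 -0.05  1.27  0.   -0.42]
2 [-0.31  0.25 -0.05  1.27  0.   -1.99]
3 [-0.31  0.25 -0.05  1.27  0.    2.72]
0 [-0.21  0.46 -0.5   0.61  0.    1.25]
1 [-0.21  0.46 -0.5   0.61  0.   -0.32]
2 [-0.21  0.46 -0.5   0.61  0.   -1.89]
3 [-0.21  0.46 -0.5   0.61  0.    2.82]
0.0 [-0.82  0.71 -0.07  0.79  0.    0.76]
0.0 [-0.82  0.55  0.2   1.22  0.    0.76]
0.0 [-0.19  0.38 -0.19  1.    0.    1.38]
0.25 [-0.82  0.71 -0.07  0.79  0.   -0.03]
0.25 [-0.82  0.55  0.2   1.22  0.   -0.03]
0.25 [-0.19  0.38 -0.19  1.    0.    0.59]
0.5 [-0.82  0.71 -0.07  0.79  0.   -0.82]
0.5 [-0.82  0.55  0.2   1.22  0.   -0.82]
0.5 [-0.19  0.38 -0.19  1.    0.   -0.19]
0.75 [-0.82  0.71 -0.07  0.79  0.   -1.6 ]
0.75 [-0.82  0.55  0.2   1.22  0.   -1.6 ]
0.75 [-0.19  0.38 -0.19  1.    0.   -0.98]
1.0 [-0.82  0.71 -0.07  0.79  0.   -2.39]
1.0 [-0.82  0.55  0.2   1.22  0.   -2.39]
1.0 [-0.19  0.38 -0.19  1.    0.   -1.77]
1.25 [-0.82  0.71 -0.07  0.79  0.    3.11]
1.25 [-0.82  0.55  0.2   1.22  0.    3.11]
1.25 [-0.19  0.38 -0.19  1.    0.   -2.55]
1.5 [-0.82  0.71 -0.07  0.79  0.    2.33]
1.5 [-0.82  0.55  0.2   1.22  0.    2.33]
1.5 [-0.19  0.38 -0.19  1.    0.    2.95]
1.75 [-0.82  0.71 -0.07  0.79  0.    1.54]
1.75 [-0.82  0.55  0.2   1.22  0.    1.54]
1.75 [-0.19  0.38 -0.19  1.    0.    2.16]
0.9
```

```bash
python3 - <<'E'
from h import *
Q=down(A)
bot.set_gripper(0.0)
p=bot.read_position(); bot.move_linear([p[0],p[1],.34],speed=.25)
s=rk([-.05,-.117+.195*np.cos(.79),0]); 
bot.move_pose([s[0],s[1],.34],Q)
print(bot.read_clock(),bot.read_position(),bot.read_ft_force())
bot.move_linear([s[0],s[1],.24],speed=.2)
print(bot.move_linear([s[0],s[1],.19],speed=.05,until_force=1.5),bot.read_position(),bot.read_ft_force(),bot.read_clock())
save('w1.png',bot.camera('wrist'));save('s2.png',bot.camera('scene'))
E
```

```text
4.8083 [ 0.52402939 -0.09612788  0.34004056] [-0.04246628  0.25050389 -0.71022166]
False [ 0.52415533 -0.09695548  0.19028398] [ 0.25363144 -0.70180951  0.30323621] 6.6083
```

View pics/s2.png

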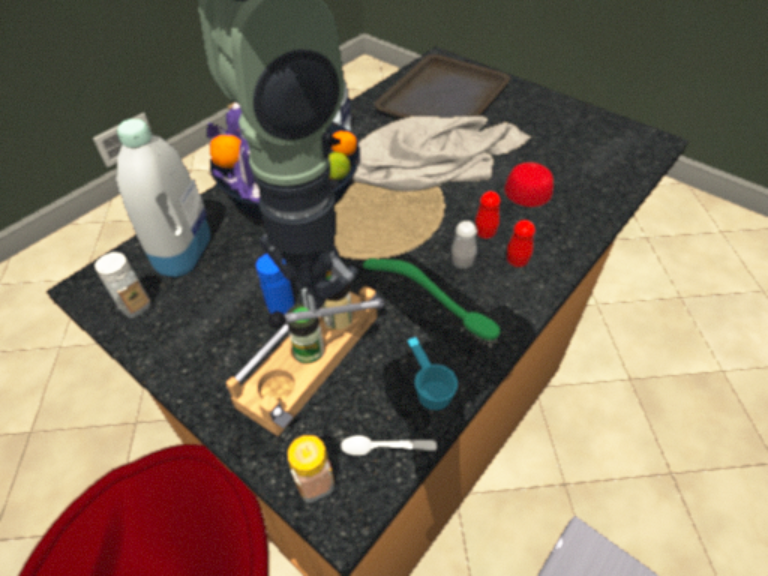

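The scene view shows the fingers on the bar at about (310,300), with the knob to the left. I'll follow the arc down.

```bash
python3 - <<'E'
from h import *
r=.192
for th in (.65,.5,.35,.22,.13):
    P=rk([-.05,-.117+r*np.cos(th),.052+r*np.sin(th)+.005/np.cos(th)])
    st=bot.move_linear(P,speed=.08,until_force=12)
    print(th,st,P.round(3),bot.read_position().round(4) if hasattr(bot.read_position(),'round') else bot.read_position(),np.round(bot.read_ft_force(),2))
    if st: break
else:
    P=rk([-.05,-.117+.198,.049])
    st=bot.move_linear(P,speed=.03,until_force=13)
    print(st,P,bot.read_position(),np.round(bot.read_ft_force(),2))
print(bot.read_clock())
save('s3.png',bot.camera('scene'))
E
```

```text
0.65 False [ 0.522 -0.081  0.174] [ 0.5217 -0.0807  0.1739] [-0.85 -0.51  0.12]
0.5 False [ 0.521 -0.066  0.15 ] [ 0.5204 -0.0657  0.1496] [0.12 0.14 0.68]
0.35 False [ 0.519 -0.054  0.123] [ 0.5192 -0.054   0.1231] [0.   0.19 0.93]
0.22 False [ 0.519 -0.047  0.099] [ 0.5184 -0.0471  0.0989] [-0.13  0.48 -0.19]
0.13 False [ 0.518 -0.044  0.082] [ 0.518  -0.0441  0.0818] [ 0.72  0.02 -0.15]
True [ 0.517443  -0.0364972  0.049    ] [ 0.51787914 -0.03825139  0.05632967] [-2.64 -0.14 11.85]
9.85
```

View pics/s3.png

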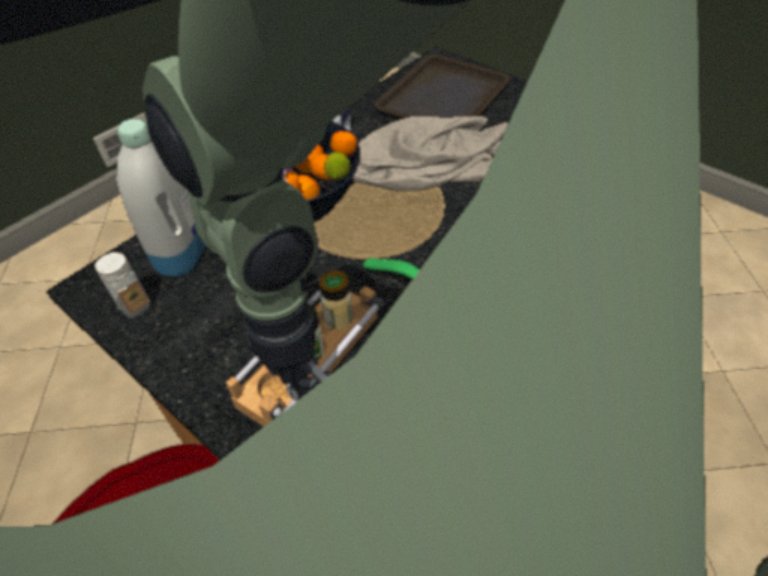

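```bash
python3 - <<'E'
from h import *
p=bot.read_position()
bot.move_linear([p[0],p[1],.30],speed=.2)
q=bot.read_tool_rot()
save('w2.png',bot.camera('wrist'))
bot.set_gripper(1.0)
bot.move_pose([.511,-.435,.30],down(0.0))
print(bot.read_clock(),bot.read_position(),bot.read_gripper_width())
save('w3.png',bot.camera('wrist'))
print([(np.round(d['bbox'],1),d['confidence']) for d in bot.search_frame('wrist','salt_shaker')])
s=bot.camera('scene');save('s4.png',s);save('s4c.png',s[165:300,140:270],5)
t=bot.camera('top');save('t4c.png',t[150:225,130:260],6)
print(bot.calibration('wrist'))
E
```

```text
13.5833 [ 0.51163414 -0.43371231  0.3003125 ] 0.996141020947916
[(array([177.6, 173.5,  40.4,  45.5]), 0.98), (array([237.9, 129.7,  32.6,  40.8]), 0.82), (array([245.9, 192.7,  32.2,  46.2]), 0.8)]
{'mtx': array([[315.41653313,   0.        , 253.68316048],
       [  0.        , 315.41653313, 186.9002742 ],
       [  0.        ,   0.        ,   1.        ]]), 'hand_eye': array([[ 9.99999818e-01,  4.48146479e-04, -4.03112852e-04,
        -4.06959554e-04],
       [ 5.24250527e-04, -3.16571095e-01,  9.48568641e-01,
        -1.43613054e-01],
       [ 2.97483820e-04, -9.48568680e-01, -3.16571272e-01,
         8.23684123e-02],
       [ 0.00000000e+00,  0.00000000e+00,  0.00000000e+00,
         1.00000000e+00]])}
```

View pics/w2.png

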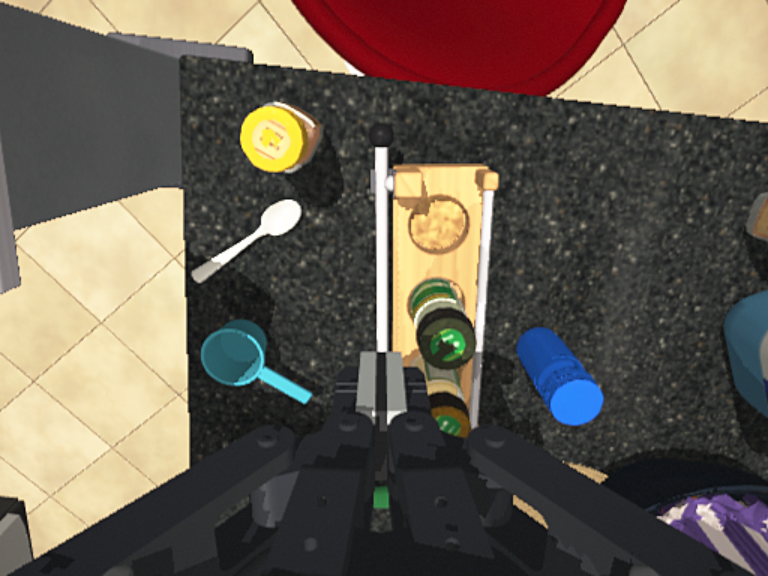

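View pics/w3.png

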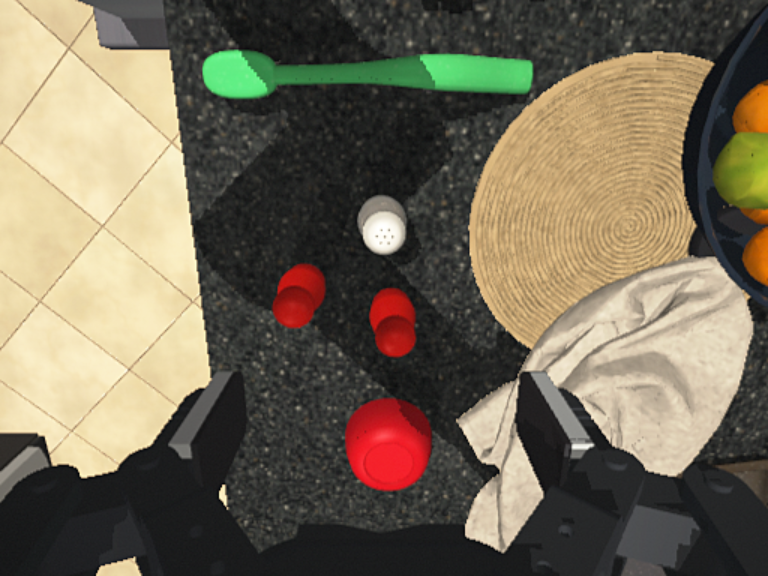

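View pics/s4c.png

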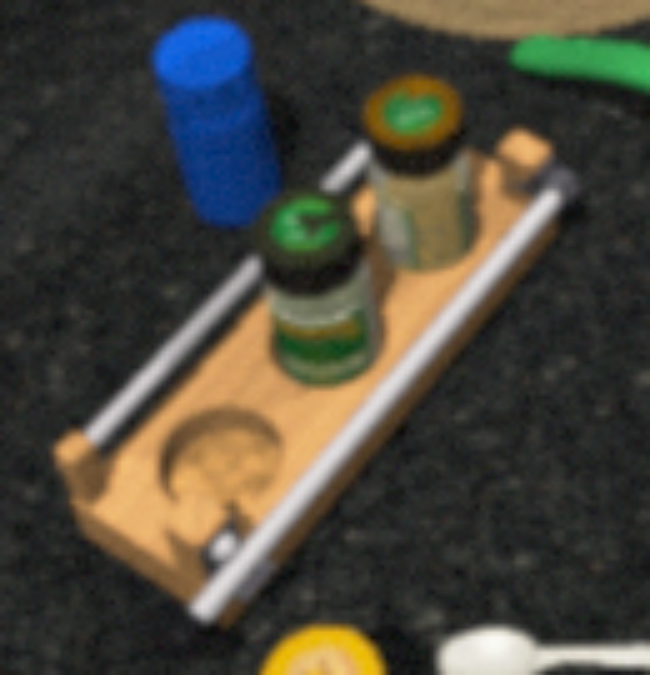

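View pics/t4c.png

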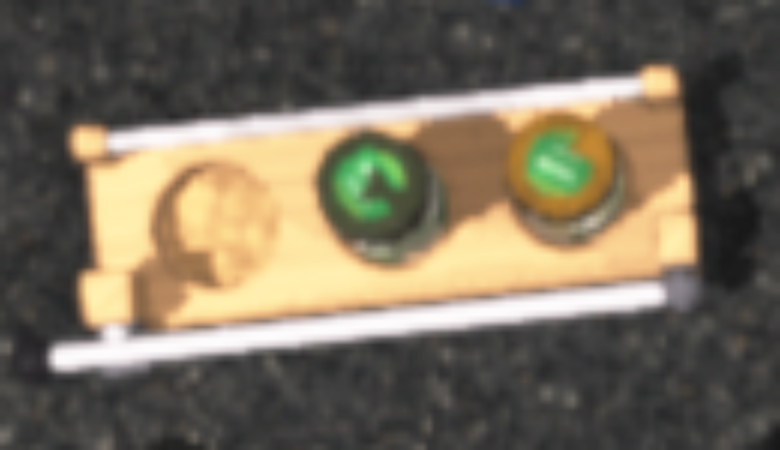

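```bash
cat >> h.py <<'E'
def wray(uv,z,p,q):
    c=bot.calibration('wrist');H=np.array(c['hand_eye']);K=np.array(c['mtx'])
    R=Ro.from_quat([q[1],q[2],q[3],q[0]]).as_matrix()
    o=R@H[:3,3]+p;d=R@H[:3,:3]@np.linalg.inv(K)@np.array([uv[0],uv[1],1.])
    return o+d*(z-o[2])/d[2]
E
python3 - <<'E'
from h import *
from fit import T,S
p=bot.read_position();q=bot.read_tool_rot()
print('shaker',wray(np.array([384,236])/1.5,.088,p,q),wray(np.array([381,216])/1.5,.045,p,q))
w=([.5179,-.0383,.30],down(A))
print('well',wray(np.array([438,223])/1.5,.032,*w), 'nominal',rk([0,.075,.032]))
print('knob',wray(np.array([381,135])/1.5,.052,*w),rk([-.05,.151,.052]))
for th in (0,.025,.06,.1):
    P=rk([-.05,-.117+.268*np.cos(th),.052+.268*np.sin(th)]);print(th,proj('top',P),proj('scene',P))
    E=rk([-.05,-.117+.258*np.cos(th),.052+.258*np.sin(th)]);print('  rod end',proj('top',E),proj('scene',E))
print('obs top knob',T((33,357)),'rod end',T((50,357)),'scene rod end',S((200,607)))
E
```

```text
shaker [ 0.51389054 -0.43431761  0.088     ] [ 0.5115976  -0.42694902  0.045     ]
well [ 0.56785745 -0.03463452  0.032     ] nominal [ 0.56779776 -0.03712813  0.032     ]
knob [0.50988472 0.0342067  0.052     ] [0.50997424 0.03310321 0.052     ]
0 [[135.13056191 209.38937538]] [[176.13471958 291.55443057]]
  rod end [[139.16343587 208.97212065]] [[179.52721791 287.58415164]]
0.025 [[134.5438527  209.23650533]] [[175.55550461 290.01266288]]
  rod end [[138.62019326 208.82278198]] [[178.99709304 286.08431151]]
0.06 [[133.8272101  209.00792068]] [[174.82937703 287.70501063]]
  rod end [[137.96118214 208.59975994]] [[178.33624976 283.84389413]]
0.1 [[133.16223985 208.72575116]] [[174.12577808 284.85408375]]
  rod end [[137.35715918 208.32485929]] [[177.70186997 281.08234706]]
obs top knob [135.08333333 209.08333333] rod end [137.91666667 209.08333333] scene rod end [179.6 286. ]
```

```bash
python3 - <<'E'
from h import *
bot.move_pose([.5125,-.434,.20],down(A))
bot.move_linear([.5125,-.434,.033],speed=.15,until_force=6)
print(bot.read_position(),bot.read_clock())
bot.set_gripper(0.0,grasp_force=30)
print(bot.read_gripper_width(),bot.read_ft_force(),bot.read_position(),bot.grip_depth)
save('w5.png',bot.camera('wrist'))
bot.move_linear([.5125,-.434,.08],speed=.08)
bot.move_linear([.5125,-.434,.215],speed=.2)
p=bot.read_position();print(p,bot.read_gripper_width(),bot.read_ft_force(),bot.read_clock())
save('w6.png',bot.camera('wrist'));s=bot.camera('scene');save('s6.png',s)
E
```

```text
[ 0.5132094  -0.43471605  0.03424047] 15.5333
0.445899307127231 [-1.41778779 -0.19503063  6.16639844] [ 0.51276936 -0.4343857   0.03380767] 0.0187
[ 0.51193419 -0.43340407  0.21347771] 0.4511626449638071 [ 0.23628434 -0.25920431 -1.32718721] 17.6583
```

View pics/w6.png

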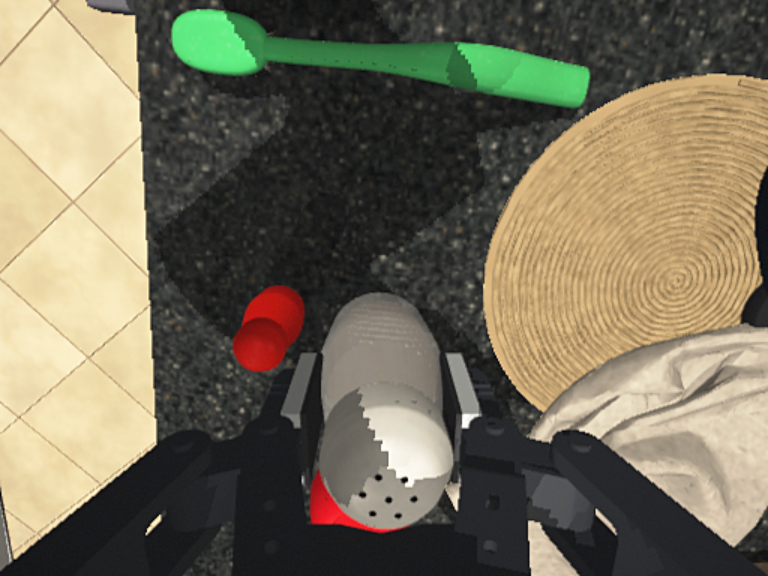

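View pics/s6.png

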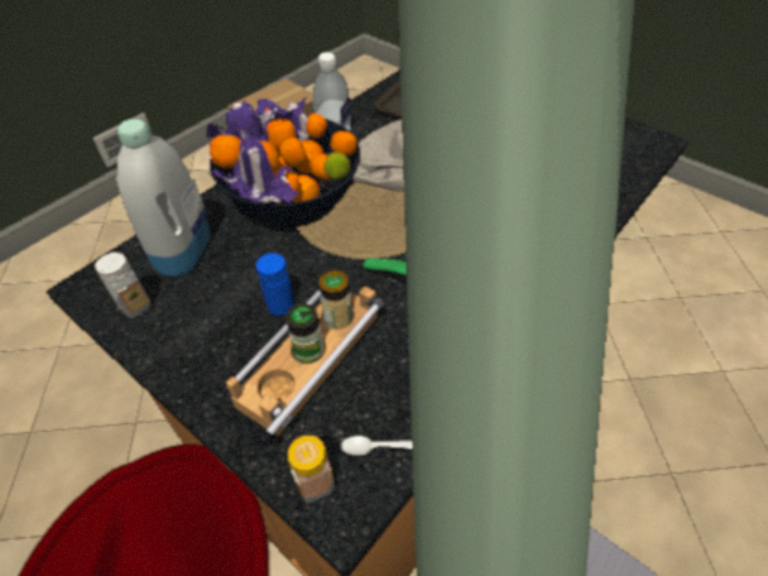

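```bash
python3 - <<'E'
from h import *
c=bot.calibration('wrist');H=np.linalg.inv(np.array(c['hand_eye']));K=np.array(c['mtx'])
def pr(P):
    q=H[:3,:3]@np.array(P)+H[:3,3];u=K@q;return 1.5*u[:2]/u[2]
print('target foot top edge (380,293), top hole (389,500)')
for dz in (-.004,0,.004):
  for g in (.028,.034,.040):
    a=np.linspace(0,2*np.pi,73)
    F=np.array([pr([.022*np.cos(t),g,dz+.022*np.sin(t)]) for t in a])
    print(dz,g,'foot top',F[:,1].min().round(1),'xr',F[:,0].min().round(1),F[:,0].max().round(1),'apex',pr([0,g-.09,dz]).round(1), 'sh',pr([.022,g-.066,dz]).round(0),pr([-.022,g-.066,dz]).round(0))
E
```

```text
target foot top edge (380,293), top hole (389,500)
-0.004 0.028 foot top 297.9 xr 326.7 436.2 apex [382.  533.9] sh [463. 460.] [300. 460.]
-0.004 0.034 foot top 292.6 xr 328.3 434.6 apex [382.  512.7] sh [460. 446.] [304. 446.]
-0.004 0.04 foot top 287.6 xr 329.8 433.1 apex [381.9 493.5] sh [457. 433.] [307. 433.]
0 0.028 foot top 288.1 xr 326.4 436.6 apex [382.1 519.6] sh [464. 448.] [299. 448.]
0 0.034 foot top 283.1 xr 328.0 435.0 apex [382.  498.9] sh [461. 434.] [303. 434.]
0 0.04 foot top 278.4 xr 329.5 433.4 apex [381.9 480.3] sh [457. 421.] [306. 421.]
0.004 0.028 foot top 278.2 xr 326.0 437.0 apex [382.1 505. ] sh [465. 435.] [299. 435.]
0.004 0.034 foot top 273.5 xr 327.6 435.3 apex [382.  484.9] sh [461. 422.] [302. 422.]
0.004 0.04 foot top 269.0 xr 329.1 433.7 apex [382.  466.7] sh [458. 409.] [305. 409.]
```

```bash
python3 - <<'E'
from h import *
im=bot.camera('wrist');np.save('w6.npy',im);save('w6c.png',im[185:365,180:330],4.0*.8)
im=bot.camera('top');save('t6.png',im)
print(bot.read_tool_rot(),down(A),bot.read_position())
E
```

```text
[ 0.70692013 -0.70527362 -0.03706909  0.03845689] [np.float64(-0.7060969540702252), np.float64(0.7060969540702252), np.float64(0.03777686398776751), np.float64(-0.03777686398776751)] [ 0.51186292 -0.43335161  0.21315197]
```

View pics/w6c.png

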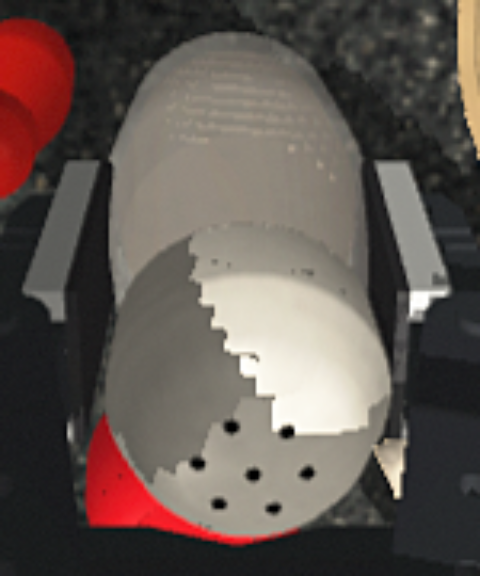

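View pics/w5.png

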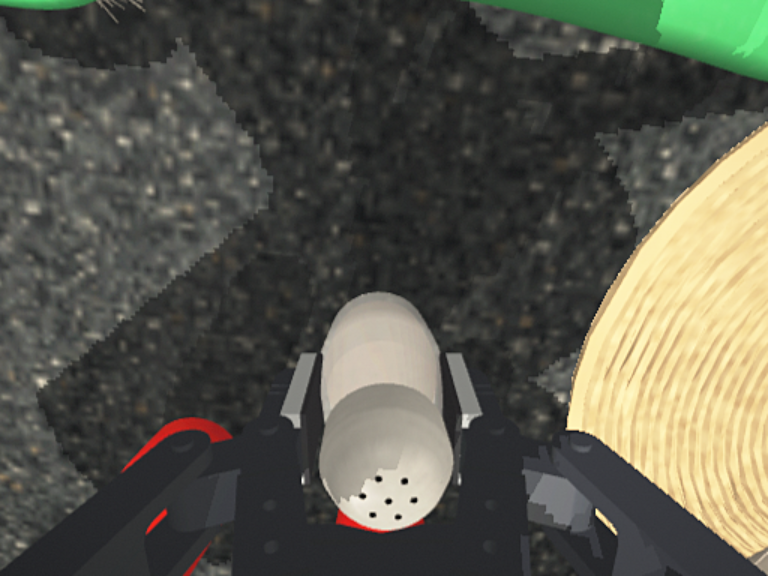

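View pics/t6.png

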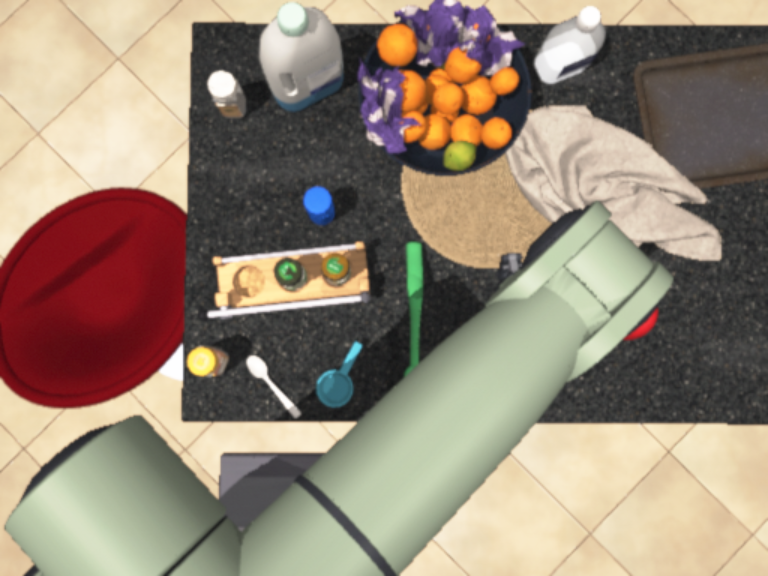

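```bash
python3 - <<'E'
from h import *
bot.move_linear([.5678,-.0355,.215],speed=.15,rotation=down(A))
bot.wait(.3)
p=bot.read_position();print(p,bot.read_tool_rot(),bot.read_gripper_width(),bot.read_clock())
save('w7.png',bot.camera('wrist'));save('s7.png',bot.camera('scene'));save('t7.png',bot.camera('top'))
E
```

```text
[ 0.56779548 -0.03560782  0.21499839] [-0.70609794  0.70610225  0.03772197 -0.03771425] 0.44925242195358034 20.9917
```

View pics/w7.png

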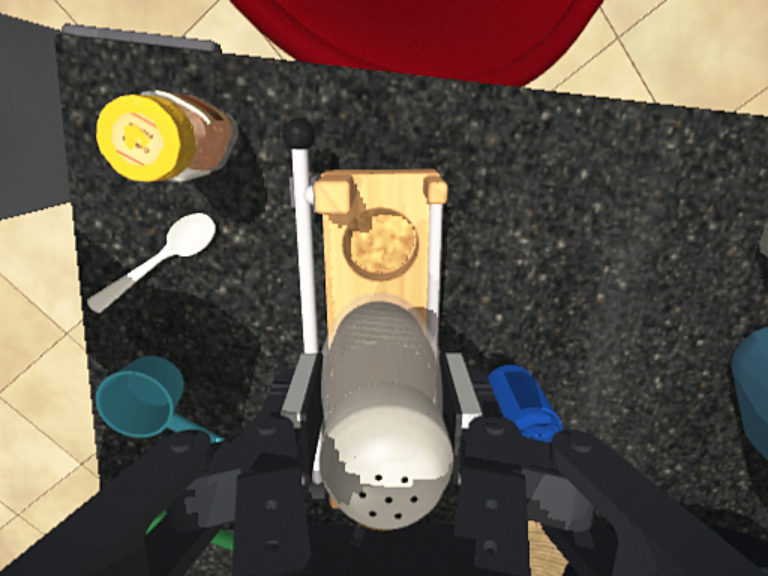

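View pics/s7.png

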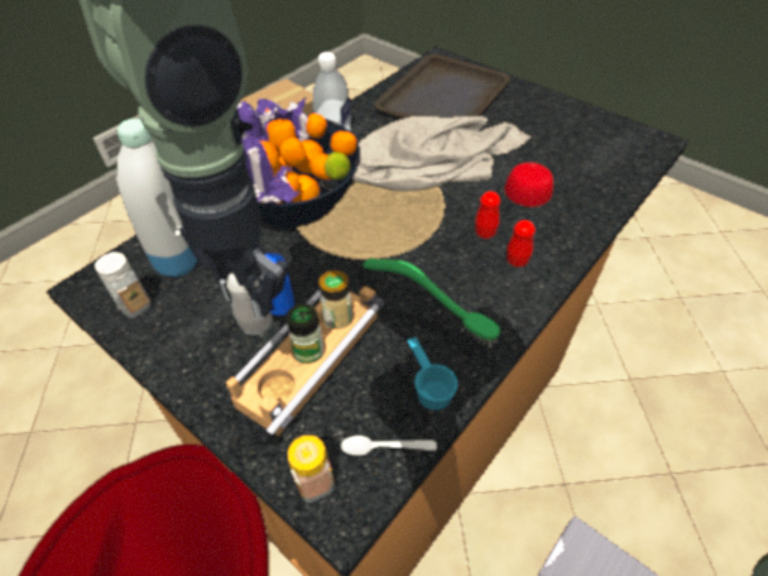

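```bash
python3 - <<'E'
from h import *
p=bot.read_position();q=bot.read_tool_rot()
print('well',wray(np.array([380.5,244])/1.5,.032,p,q))
print('knob',wray(np.array([299,133])/1.5,.052,p,q),rk([-.05,.151,.052]))
bot.move_linear([.5678,-.0355,.11],speed=.12)
bot.move_linear([.5678,-.0355,.079],speed=.04)
bot.wait(.4)
print(bot.read_position(),bot.read_ft_force(),bot.read_clock())
save('w8.png',bot.camera('wrist'));s=bot.camera('scene');save('s8.png',s);save('s8c.png',s[165:300,110:270],5);np.save('s8.npy',s)
t=bot.camera('top');save('t8c.png',t[140:225,120:260],5)
E
```

```text
well [ 0.56727219 -0.03497769  0.032     ]
knob [0.50904638 0.03480953 0.052     ] [0.50997424 0.03310321 0.052     ]
[ 0.56785384 -0.03550917  0.07911197] [ 0.22937778  0.18277812 -1.18169277] 23.4917
```

View pics/w8.png

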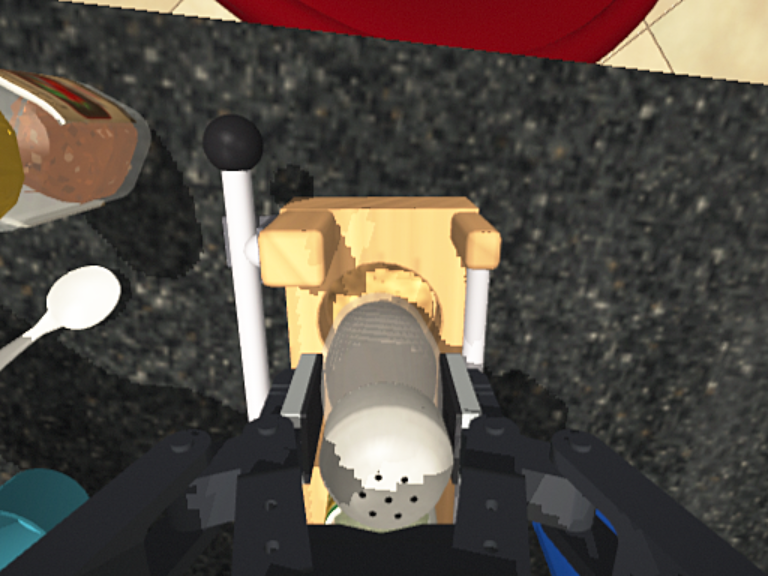

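View pics/s8c.png

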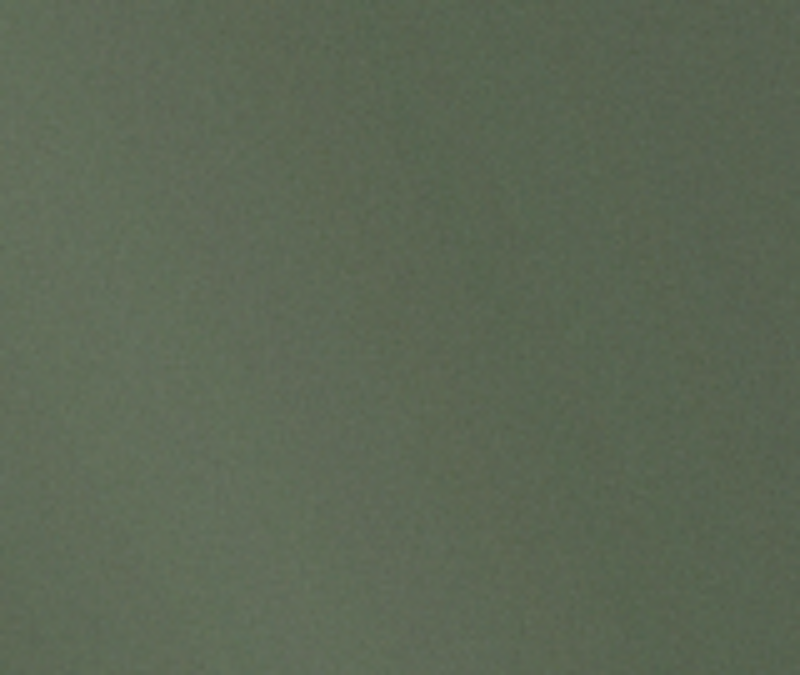

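View pics/t8c.png

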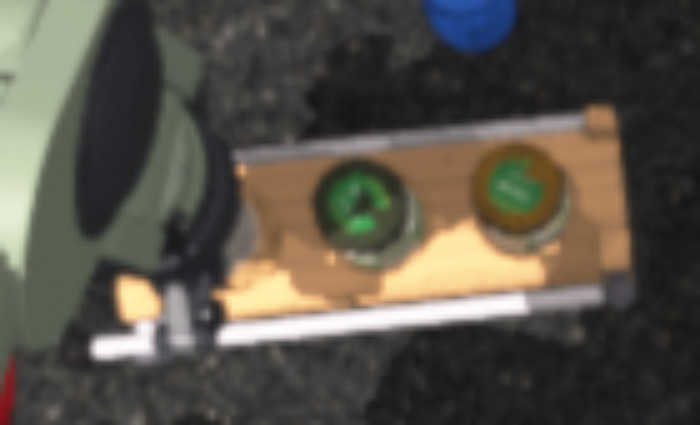

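```bash
python3 - <<'E'
from h import *
im=bot.camera('wrist');p=np.array(bot.read_position());q=bot.read_tool_rot();print(p)
c=bot.calibration('wrist');H=np.linalg.inv(np.array(c['hand_eye']));K=np.array(c['mtx'])
R=Ro.from_quat([q[1],q[2],q[3],q[0]]).as_matrix()
S=4
crop=im[165:365,180:330];big=cv2.resize(crop,None,fx=S,fy=S,interpolation=cv2.INTER_CUBIC)[:,:,::-1].copy()
a=np.linspace(0,2*np.pi,73)
def circ(C,r,col,world=True):
    P=np.array(C)+r*np.c_[np.cos(a),np.sin(a),0*a] 
    t=(P-p)@R
    u=(K@(H[:3,:3]@t.T+H[:3,3:]));u=(u[:2]/u[2]).T
    cv2.polylines(big,[np.int32(np.round(((u-[180,165])+.5)*S-.5))],False,col,1)
foot=p[2]-.0338
circ([.5677,-.0355,.032],.027,(0,0,255))
circ([p[0],p[1]-.000,foot],.022,(255,0,0))
circ([p[0],p[1]-.000,foot+.088],.003,(255,0,255))
circ([p[0],p[1],foot+.066],.022,(0,255,255))
big=cv2.resize(big,None,fx=.75,fy=.75,interpolation=cv2.INTER_AREA)
cv2.imwrite('pics/w9.png',big)
E
```

```text
[ 0.56780214 -0.03550478  0.07900149]
```

View pics/w9.png

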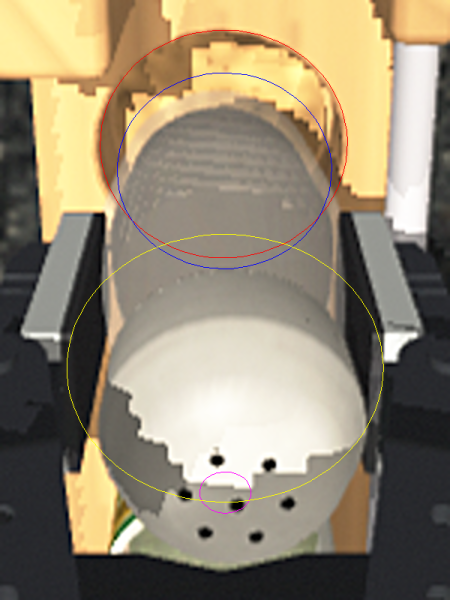

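```bash
python3 - <<'E'
from h import *
bot.move_linear([.5677,-.0345,.0760],speed=.03,rotation=down(A))
bot.wait(1.0)
print(bot.read_position(),bot.read_tool_rot(),bot.read_ft_force(),bot.read_gripper_width(),np.abs(bot.read_joint_vel()).max(),bot.read_clock())
save('w10.png',bot.camera('wrist'));save('t10.png',bot.camera('top'))
E
```

```text
[ 0.56768795 -0.034485    0.07600113] [ 0.70609822 -0.70609417 -0.03778705  0.03779514] [-0.21426371  0.05902586 -0.93174947] 0.4505582495846801 0.0016425810436441265 24.95
```

View pics/w10.png

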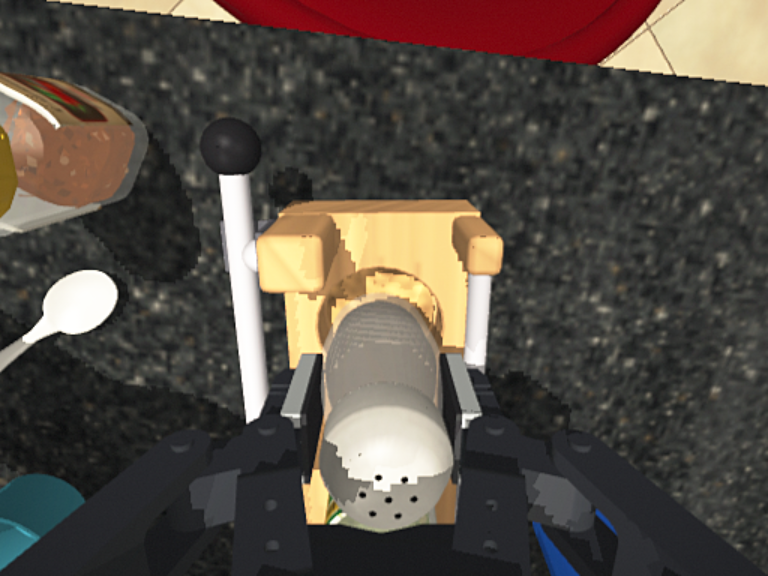

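View pics/t10.png

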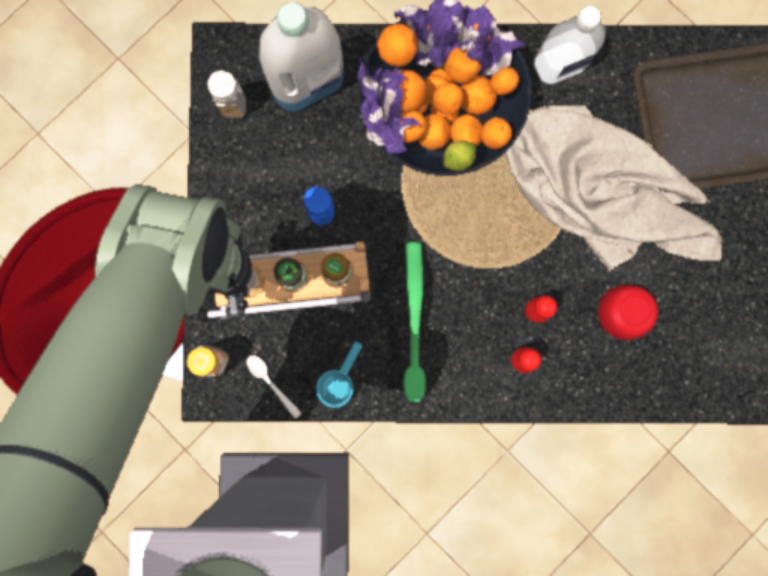

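The shaker hangs over the well in the wrist view: foot near (381,300), mouth near (380,320). The bar is shut, and in the top view everything else is where it was.

```bash
python3 -c "
from cell import bot
bot.close_job();print(bot.read_clock())"
```

```text
the job is handed in; nothing more can be done
the job is handed in; nothing more can be done
```

I swung the keeper bar down until it went home. Then I carried the salt shaker over the brush and jars and handed the job in at about 25 s, holding it still over the empty well.

**Keeper bar:** The push stopped on 12 N with the fingertips at 56.3 mm; the top of the bar is at 57 mm when shut. The later pictures agree with an angle between 0 and about 0.025 rad, so it reads as home, but they cannot measure it more finely than that.

**Shaker:** The tool is vertical and the arm is at rest. The force reading is about the shaker's weight (0.9 N), so it is touching nothing. I put the foot at about 42 mm, 1 cm above the block, worked out from the height at which I gripped it.

**Checks that disagreed:**
- **Well position:** The fixed cameras and the wrist camera differed by about 2 mm on where the well is along the row. With the shaker's offset in the grip, the two placings were under 3 mm apart, and I held it between them.
- **Lean:** The dome looks about 1° off vertical in the wrist view. It looked the same before I gripped it, so I did not correct it.
- **Grip width:** The gripper read about 38 mm, not 44 mm, but the grip did not slip in any picture.
- **Final side view:** The arm blocked the scene camera in the last pose, so there is no side view of the finish.

The last top view shows everything else where it was.

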